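# Check the warmer's hidden toggle by touch and stack the tip boxes on the plate

## Task

First feel gently for the toggle hidden under the controller's visor: if it is off, flip it on; if it is already on, just touch it and leave it on. Then build the column on the warming plate: set the tall tip box squarely on the box already standing there, and then the low tip box squarely on the tall one, edges flush and without dropping them. Leave the box on the plate where it stands and do not shove or knock over the other things on the bench.

Things in the scene. Friction and masses are not known exactly. Their poses are not given: they have to be found in the camera images.
- controller: fixed white controller of the warmer, 90 mm deep (x), 164 mm wide (y), 155 mm tall; origin at the centre of the housing's underside; front face at its x = -45 mm, looking to its -x, towards the robot. The toggle is on that face, between two side cheeks (inner sides at y = +-77 mm, reaching out to x = -75 mm) and under a visor. Nothing shows if it is on.
- visor_edge (a point): middle of the lower front edge of the controller's visor, at (-93, 0, 150) mm of the controller: the visor is 5 mm thick, level, as wide as the controller, and covers the toggle from above. The front below it is open: fingers tilted about 40 degrees, the hand leaning back towards the robot, get in.
- toggle_mount: fixed collar (24 mm diameter) of the toggle; origin at the toggle's pivot, (-42, 0, 60) mm of the controller, same axes. The toggle is a black level lever, 10 mm thick, with a 14 mm ball centred 50 mm from the pivot; it swings level, from off (leaning 0.5 rad to the controller's +y) to on (0.5 rad to its -y), and starts at either at random.
- off_end (a point): where the toggle's ball is when OFF: (-86, +24, 60) mm of the controller, on the robot's left. The toggle is sprung over-centre: about 3 to 4 N, sideways at 33 mm from the pivot, starts it off either end; the resistance falls to nothing in the middle and past the middle it snaps over by itself.
- on_end (a point): where the toggle's ball is when ON: (-86, -24, 60) mm of the controller, on the robot's right. The end stops are rigid.
- contact (a point): the switch's sealed contact inside the controller, 60 mm above the table. It is at the controller's own y = 0 when the toggle is off and moves only 0.3 mm, to y = -0.3 mm, when on: too little to see or read. Feel the lever instead.
- plate: fixed warming plate, 170 mm (its x) x 140 mm (its y), flat top 40 mm above the table; origin at the centre of its underside
- pad: thin blue bench pad on the opposite side of the controller from the plate, 270 x 300 mm, 3 mm thick, the two boxes to stack stand on it; origin at the centre of its underside
- base_box: closed tip box with grey body and white lid, 104 mm long (its x), 62 mm wide (its y), 50 mm tall; origin at the centre of its underside. Loose, stands on the plate and is the foot of the column
- tall_box: closed tip box with grey body and white lid, 104 mm long (its x), 62 mm wide (its y), 64 mm tall; origin at the centre of its underside. Stands on the pad; the first to be stacked. 0.11 to 0.23 kg
- low_box: closed tip box with grey body and white lid, 104 mm long (its x), 62 mm wide (its y), 40 mm tall; origin at the centre of its underside. Stands on the pad; the second to be stacked. 0.08 to 0.16 kg
- reagent: bystander: amber reagent bottle, 44 mm diameter, 85 mm tall; origin at the centre of its underside
- jar: bystander: white jar, 42 mm diameter, 55 mm tall; origin at the centre of its underside
- beaker: bystander: glass beaker, 54 mm diameter, 70 mm tall; origin at the centre of its underside
- weight: bystander: small steel weight, 28 mm diameter, 36 mm tall; origin at the centre of its underside
- wellblock: bystander: flat black tube block, 110 x 70 mm, 24 mm tall; origin at the centre of its underside
- tube: bystander: self-standing capped tube, 24 mm diameter, 68 mm tall; origin at the centre of its underside
There are look-alikes about, which are no part of the job. What is shaped like the low_box but red is not meant. Leave any purple look-alike of the tall_box alone.

How it is judged:
On the way, in this order (a step that is already met when the one before it is completed fails the run):
1. the gripper has touched the toggle (contact force between toggle_mount and the fingers above 0.3 N).
2. with the toggle on, the tall box stands squarely on the base box and is released (y of contact in the frame of controller below -0.0002 m and z of tall_box in the frame of base_box between 0.046 and 0.054 m and horizontal distance between tall_box and base_box below 0.006 m and angle between the x axis of tall_box and the x axis of base_box, either way round below 0.09 rad and angle between tall_box's own z axis and vertical below 0.05 rad and linear speed of tall_box below 0.02 m/s and contact force between tall_box and the fingers below 0.05 N), for 0.2 s.
At the end, for the whole second after the job is handed in: The toggle is on; the tall box stands on the base box and the low box on the tall box, each centred within 6 mm and turned less than 0.09 rad (5 degrees) from the one below, upright and at rest; the base box is within 20 mm of where it stood (y of contact in the frame of controller below -0.0002 m and z of tall_box in the frame of base_box between 0.046 and 0.054 m and horizontal distance between tall_box and base_box below 0.006 m and angle between the x axis of tall_box and the x axis of base_box, either way round below 0.09 rad and angle between each of tall_box, low_box, base_box's own z axis and vertical below 0.05 rad and linear speed of each of tall_box, low_box below 0.02 m/s and z of low_box in the frame of tall_box between 0.06 and 0.068 m and horizontal distance between low_box and tall_box below 0.006 m and angle between the x axis of low_box and the x axis of tall_box, either way round below 0.09 rad and distance of base_box from where it was at the start of the episode below 0.02 m); the robot touches nothing.
It fails at once if the toggle is switched from on to off (distance of contact from where it was at the start of the episode above 0.0002 m and y of contact in the frame of controller above -0.0001 m).
It fails at once if the toggle is pushed with more than 25 N (contact force between toggle_mount and the fingers above 25 N).
It fails at once if a box is dropped (moves faster than 0.6 m/s untouched by the gripper) ((linear speed of tall_box above 0.6 m/s and contact force between tall_box and the fingers below 0.01 N) or (linear speed of low_box above 0.6 m/s and contact force between low_box and the fingers below 0.01 N)).
It fails at once if a bystander is shoved more than 30 mm or knocked over (distance of any of reagent, jar, beaker, weight, wellblock, tube from where it was at the start of the episode above 0.03 m or angle between any of reagent, jar, beaker, weight, wellblock, tube's own z axis and vertical above 0.5 rad).
It also fails if it takes over 72 s, if anything falls off the work surface, if the arm or the gripper's body presses on something with over 40 N, if the wrist force passes 120 N, or if a joint passes its speed limit or range.

## Robot

A 6-joint arm with a two-finger parallel gripper is mounted at the origin on the work surface. World frame = base frame: x ahead of the robot, y to its left, z up, the work surface at z = 0. Lengths are in m, angles in rad, forces in N, time in s.
With the tool pointing down it reaches from about 0.25 to 0.775 m from the base axis. Payload 4 kg.
Tool frame: the origin (TCP) lies midway between the tips of the shut fingers; the grasp point (between the pads) lies 19 mm behind it; z points along the fingers, y is the direction in which the jaws open and shut (so a half turn about z gives the same grasp; the last joint's range is limited). The gripper opens to 94 mm and grips with 3 to 60 N. Pads are 16 mm wide; open, the fingers measure 119 mm over their backs; the gripper's body (75 mm by 177 mm) begins 78 mm behind the grasp point.
Start: joints at [1.041, 0.087, 1.371, -0, 1.684, -0.103], TCP at [0.228, 0.501, 0.206] pointing down, gripper open.
Joint ranges: [-3.1, 3.1], [-0.76, 2.03], [0.27, 2.55], [-1.08, 4.22], [0.17, 2.65], [-2.57, 2.57]. Speed limits (rad/s): [2.79, 2.79, 3.14, 3.14, 3.14, 3.14].

## Interface

Orientations are given as a rotation vector (axis times angle).
In Python, from workcell import manip gives the robot as it stands.
- The arm moves only by the shell command python3 -m jog 'ROWS' [OPENING]. ROWS is JSON, a list of rows, each a list of 6 numbers: the shift along the world's x, y, z in mm, then the turn, a rotation vector about the world's x, y, z in degrees. A call has 1 to 20 rows; each row shifts and turns the commanded pose from where the row before left it; what a row does not reach is not made up. A row lasts 1/12 s, in which the tool goes at most 41.7 mm and 7.16 degrees, less where a joint would pass 70% of its speed; a pose out of reach is approached as far as the arm can. A call with a gripper value outside its range is refused whole. OPENING is the closure, from 0 (fully open) to 1 (shut), set as the call begins (- or left out, the last holds). The fingers move at their own pace and stop on an object; the grip force is fixed at half the most. Time passes only in rows, so rows that do not move let the fingers close. It gives the time, the measured TCP pose, the force and the opening at its end, in the units of the state.
- manip.state(): the state, without advancing time (a new reading comes with each control period).
- manip.read_camera(name): name is "scene" or "top" or "wrist"; returns the picture (400x640x3 uint8, red, green, blue); there is no depth.
- manip.camera_params(name): a dict with "fx", "fy", "cx", "cy" (pixels), "extrinsics" (4x4, takes a point from world to camera coordinates); the wrist camera has in their place "tool_from_camera" (4x4, takes a point from camera to tool coordinates, whose origin is the TCP and whose axes are the flange's). Camera axes: x right, y up, looking along -z (the intrinsics and any distortion apply to the point x, -y, -z); pixel columns grow to the right and rows downward; lengths in m; the calibration is good to about 2 mm. A picture is of the moment at which its call begins: read the wrist's pose just before it. camera_params takes no time and is no camera call.
- manip.close_job(): hands the job in, once; it reports no verdict.
The state is a dict: "time": time; "q": joint angles; "qvel": joint speeds; "tau": joint torques, N m; "tool_pos": TCP position; "orientation": TCP orientation; "force": force on the tool from outside, world axes, zero at the start; "moment": the same for the moment, N m; "opening": finger opening in m.
Only numpy, scipy, OpenCV 4.12 (cv2) and the standard library are available. Lean on these libraries where they do the work, as an engineer would, in place of code of your own. Each camera call takes 0.05 s, during which the arm holds its last target.

## Working session

There is one attempt and no reset: what is moved stays moved. The work goes in short steps, Python scripts to look and compute and a shell command to move; the robot and the scene stay as the last step left them, time stands still between calls to the robot, and variables do not carry over. Pictures are saved under pics/ and viewed, and the job is handed in when it is done.

```bash
ls; mkdir -p pics; python3 - <<'E'
from workcell import manip
import cv2
print(manip.state())
for n in ["scene","top","wrist"]:
    p=manip.camera_params(n); print(n,p)
    im=manip.read_camera(n); cv2.imwrite(f"pics/{n}0.png",im[:,:,::-1])
E
```

```text
pics
{'time': 0.0, 'q': array([ 1.04087274e+00,  8.79614167e-02,  1.37222882e+00, -2.59331685e-05,
        1.68357912e+00, -1.03092369e-01]), 'qvel': array([-5.07752612e-04, -9.24249530e-04,  1.42178841e-04,  2.32802918e-03,
        2.85559018e-06, -1.37199705e-04]), 'tau': array([ 4.85891560e-04, -3.40182531e+01, -3.02428114e+01,  7.19439215e-02,
        3.28710792e-02, -1.48907866e-04]), 'tool_pos': array([0.22742979, 0.50018612, 0.20431356]), 'orientation': array([-0.66525273, -3.06967914,  0.00326124]), 'force': array([0.4596753 , 0.24498618, 0.06200801]), 'moment': array([-0.01827968,  0.02184014, -0.03343499]), 'opening': 0.09418424299011306}
scene {'fx': 403.77633575573145, 'fy': 403.77633575573145, 'cx': 316.64987370616495, 'cy': 204.93012183075754, 'extrinsics': array([[ 4.85279726e-01,  8.74358774e-01,  5.67110281e-04,
        -2.25712062e-01],
       [-5.89668530e-01,  3.26794145e-01,  7.38577424e-01,
         2.05617648e-01],
       [ 6.45596323e-01, -3.58751057e-01,  6.74168426e-01,
        -1.51552166e+00],
       [ 0.00000000e+00,  0.00000000e+00,  0.00000000e+00,
    
[... 160 characters left out ...]
498, -0.99971737, -0.01328545, -0.01649777],
       [ 0.9887556 , -0.0214655 ,  0.14799187, -0.52702353],
       [-0.14823523, -0.01021841,  0.98889934, -1.18258555],
       [ 0.        ,  0.        ,  0.        ,  1.        ]])}
wrist {'fx': 358.9649313033539, 'fy': 358.9649313033539, 'cx': 311.28235457693717, 'cy': 198.06767037750072, 'tool_from_camera': array([[-1.44127542e-04,  9.73281799e-01,  2.29613846e-01,
         6.56824067e-02],
       [ 9.99999520e-01,  3.62758972e-04, -9.09959202e-04,
         2.04724182e-03],
       [-9.68941212e-04,  2.29613605e-01, -9.73281385e-01,
        -1.79451089e-01],
       [ 0.00000000e+00,  0.00000000e+00,  0.00000000e+00,
         1.00000000e+00]])}
```

View pics/scene0.png

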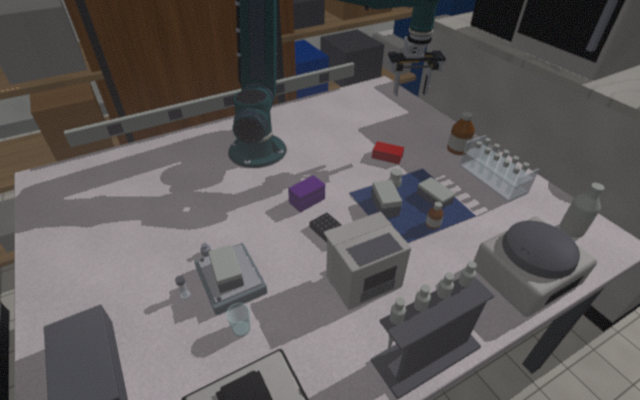

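View pics/top0.png

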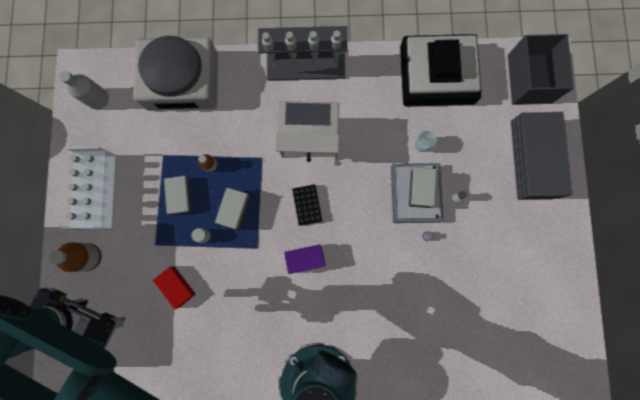

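View pics/wrist0.png

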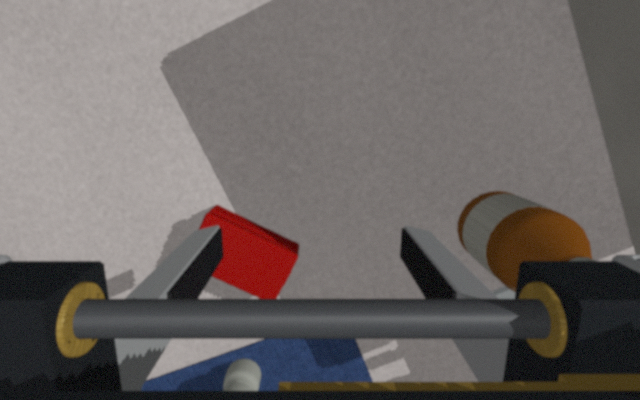

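```bash
python3 - <<'E'
import cv2
t=cv2.imread('pics/top0.png'); s=cv2.imread('pics/scene0.png')
cv2.imwrite('pics/t_a.png',cv2.resize(t[85:255,140:345],None,fx=3.9,fy=3.5,interpolation=cv2.INTER_CUBIC))
cv2.imwrite('pics/t_b.png',cv2.resize(t[120:250,380:480],None,fx=4,fy=4,interpolation=cv2.INTER_CUBIC))
cv2.imwrite('pics/s_a.png',cv2.resize(s[140:310,280:490],None,fx=3.8,fy=3.5,interpolation=cv2.INTER_CUBIC))
E
```

```text
(no output)
```

View pics/t_a.png

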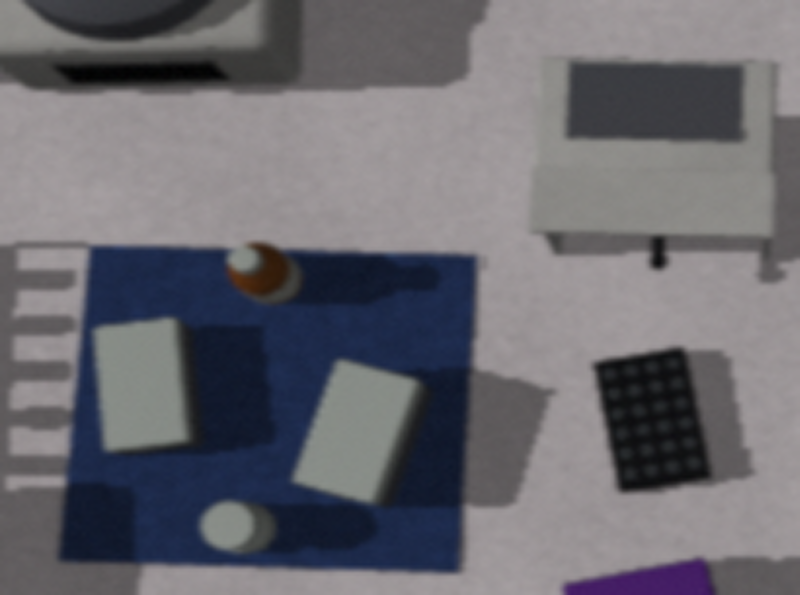

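View pics/t_b.png

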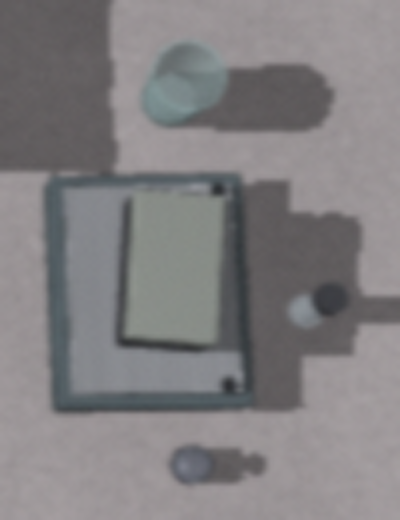

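View pics/s_a.png

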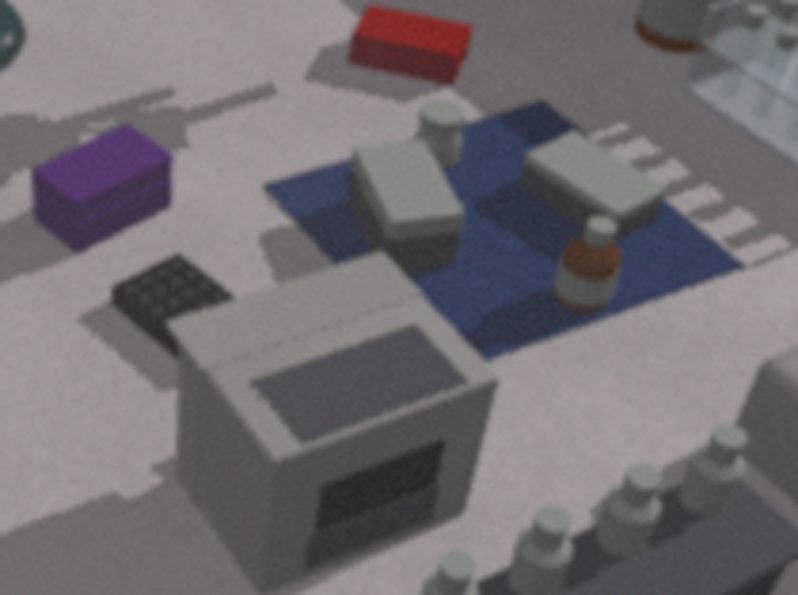

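```bash
cat > h.py <<'E'
import numpy as np, cv2
from workcell import manip
from scipy.spatial.transform import Rotation as Rn
def cam(n,st=None):
    p=manip.camera_params(n); K=(p['fx'],p['fy'],p['cx'],p['cy'])
    if 'extrinsics' in p: E=np.array(p['extrinsics'])
    else:
        T=np.eye(4); T[:3,:3]=Rn.from_rotvec(st['orientation']).as_matrix(); T[:3,3]=st['tool_pos']
        E=np.linalg.inv(T@np.array(p['tool_from_camera']))
    return K,E
def ray(c,uv,z):
    (fx,fy,cx,cy),E=c; uv=np.atleast_2d(uv).astype(float)
    d=np.c_[(uv[:,0]-cx)/fx,-(uv[:,1]-cy)/fy,-np.ones(len(uv))]@E[:3,:3]
    C=-E[:3,:3].T@E[:3,3]
    return C+d*((z-C[2])/d[:,2])[:,None]
def proj(c,P):
    (fx,fy,cx,cy),E=c; P=np.atleast_2d(P)@E[:3,:3].T+E[:3,3]
    return np.c_[cx+fx*P[:,0]/-P[:,2],cy-fy*P[:,1]/-P[:,2]]
E
python3 - <<'E'
from h import *
c=cam('top'); C=-c[1][:3,:3].T@c[1][:3,3]; print('cam',C)
t=cv2.imread('pics/top0.png')
def crop(u,v): return (140+u/3.9,85+v/3.5)
q=np.array([crop(543,58),crop(776,62),crop(773,236),crop(531,232)])
P=ray(c,q,.155); print(P.round(4)); print(np.linalg.norm(P-np.roll(P,-1,0),axis=1).round(4))
print('lever black tip',ray(c,crop(657,262),.06),ray(c,crop(657,240),.06))
hsv=cv2.cvtColor(t,cv2.COLOR_BGR2HSV)
m=((t.min(2)>135)).astype(np.uint8)
for (name,x0,y0,x1,y1,z) in [('a',160,170,192,218,.043),('a67',160,170,192,218,.067),('b',212,185,252,232,.067),('b43',212,185,252,232,.043),('base',405,163,440,212,.09)]:
    roi=t[y0:y1,x0:x1].astype(int)
    k=((roi[:,:,1]>135)&(roi[:,:,0]-roi[:,:,2]<25)).astype(np.uint8)
    if name=='base': k=((roi[:,:,1]-roi[:,:,0]>4)&(roi[:,:,1]>135)).astype(np.uint8)
    cs,_=cv2.findContours(k,0,1); cc=max(cs,key=cv2.contourArea)
    r=cv2.minAreaRect(cc); b=cv2.boxPoints(r)+[x0,y0]
    P=ray(c,b,z); L=np.linalg.norm(P-np.roll(P,-1,0),axis=1)
    print(name,cv2.contourArea(cc),P.mean(0).round(4),L.round(4),b.round(1).tolist())
    e=(P-np.roll(P,-1,0))[np.argmax(L)]; print(np.degrees(np.arctan2(e[1],e[0])))
E
```

```text
cam [ 0.34547138 -0.03989008  1.24723408]
[[ 0.7601  0.0837  0.155 ]
 [ 0.7529 -0.0757  0.155 ]
 [ 0.6171 -0.0703  0.155 ]
 [ 0.6239  0.0924  0.155 ]]
[0.1595 0.1359 0.1628 0.1364]
lever black tip [[0.62103084 0.01206056 0.06      ]] [[0.63934117 0.0117923  0.06      ]]
a 536.0 [0.5333 0.395  0.043 ] [0.0516 0.0968 0.051  0.0968] [[165.0, 178.4], [182.9, 176.9], [185.7, 210.1], [167.8, 211.6]]
-173.31119761324223
a67 536.0 [0.5296 0.3863 0.067 ] [0.0506 0.0948 0.05   0.0949] [[165.0, 178.4], [182.9, 176.9], [185.7, 210.1], [167.8, 211.6]]
-173.31119761324223
b 597.0 [0.4884 0.2319 0.067 ] [0.0948 0.0538 0.0946 0.0532] [[215.7, 220.9], [226.5, 188.5], [244.5, 194.5], [233.7, 226.9]]
162.34038308727466
b43 597.0 [0.4913 0.2374 0.043 ] [0.0968 0.0549 0.0965 0.0543] [[215.7, 220.9], [226.5, 188.5], [244.5, 194.5], [233.7, 226.9]]
162.3403830872747
base 645.5 [ 0.5334 -0.302   0.09  ] [0.0973 0.0569 0.0972 0.0562] [[411.8, 203.1], [413.9, 168.2], [434.6, 169.4], [432.6, 204.3]]
173.79371149104844
```

```bash
python3 -m jog '[[22,-31,0,0,0,1.55],[22,-31,0,0,0,1.55],[22,-31,0,0,0,1.55],[22,-31,0,0,0,1.55],[22,-31,0,0,0,1.55],[22,-31,0,0,0,1.55],[22,-31,0,0,0,1.55],[22,-31,0,0,0,1.55],[22,-31,0,0,0,1.55],[22,-31,0,0,0,1.55],[22,-31,0,0,0,1.55],[22,-31,0,0,0,1.55],[22,-31,0,0,0,1.55],[22,-31,0,0,0,1.55],[0,0,0,0,0,0],[0,0,0,0,0,0]]' 1; python3 - <<'E'
from h import *
s=manip.state(); im=manip.read_camera('wrist'); cv2.imwrite('pics/w1.png',im[:,:,::-1])
print(s['tool_pos'],s['orientation'],Rn.from_rotvec(s['orientation']).as_matrix().round(3),s['force'])
E
```

```text
time: 1.48
tool_pos: [0.536, 0.0652, 0.2045]
orientation: [-0.081, -3.138, -0.001]
force: [-0.4, -0.6, -0.6]
opening: 0.0003
[0.53598578 0.06515619 0.20445113] [-8.13614953e-02 -3.13838496e+00 -5.43590421e-04] [[-0.999  0.052 -0.002]
 [ 0.052  0.999  0.   ]
 [ 0.002  0.    -1.   ]] [-0.36741593 -0.61133172 -0.57023071]
```

View pics/w1.png

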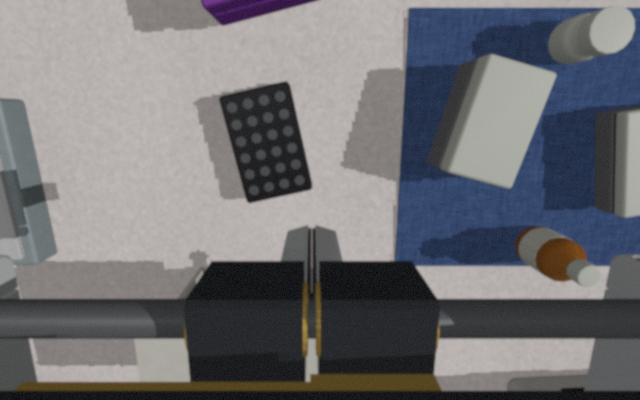

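```bash
python3 -m jog '[[0,0,0,-0.3,-6.7,0],[0,0,0,-0.3,-6.7,0],[0,0,0,-0.3,-6.7,0],[0,0,0,-0.3,-6.7,0],[0,0,0,-0.3,-6.7,0],[0,0,0,-0.3,-6.7,0],[0,0,-35,0,0,0],[0,0,-35,0,0,0],[0,0,-35,0,0,0],[0,0,0,0,0,0],[0,0,0,0,0,0]]'; python3 - <<'E'
from h import *
s=manip.state(); im=manip.read_camera('wrist'); cv2.imwrite('pics/w2.png',im[:,:,::-1])
print(s['tool_pos'],Rn.from_rotvec(s['orientation']).as_matrix().round(3),s['force'])
im=manip.read_camera('scene'); cv2.imwrite('pics/s2.png',im[:,:,::-1]);im=manip.read_camera('top'); cv2.imwrite('pics/t2.png',im[:,:,::-1])
E
```

```text
time: 2.45
tool_pos: [0.5334, 0.0679, 0.098]
orientation: [0.056, 2.444, -0.017]
force: [1.4, 0.3, 1.2]
opening: 0.0004
[0.53343213 0.06792256 0.09796583] [[-0.766  0.045  0.642]
 [ 0.036  0.999 -0.027]
 [-0.642  0.002 -0.766]] [1.42186954 0.32121157 1.20566938]
```

View pics/w2.png

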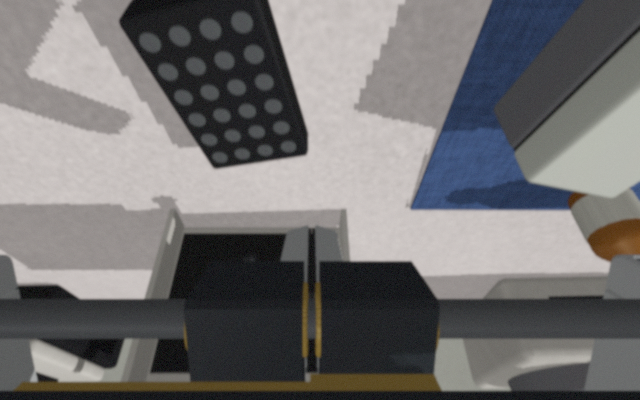

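View pics/t2.png

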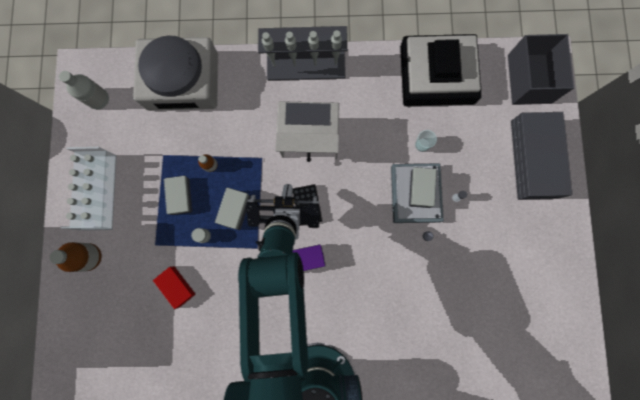

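```bash
python3 - <<'E'
from h import *
st=manip.state()
c=cam('wrist',st)
print(ray(c,[(172,210),(346,210),(312,228)],0.0), proj(c,[st['tool_pos']]))
# predicted controller points from estimate
th=-2.6*np.pi/180; V=np.array([.6195,.011])
f=lambda x,y,z:np.r_[V+np.array([[np.cos(th),-np.sin(th)],[np.sin(th),np.cos(th)]])@np.array([x+93,y])/1000,z/1000]
print(proj(c,[f(-75,77,0),f(-75,-77,0),f(-75,77,150),f(-75,-77,150)]).round(1))
for p in [(-93,0,150),(-76,54,52),(-76,-5,52),(-76,-24,52)]: print(p,f(*p).round(4))
E
python3 - <<'E'
import cv2
cv2.imwrite('pics/w2c.png',cv2.resize(cv2.imread('pics/w2.png')[190:300,130:380],None,fx=3.2,fy=3.2,interpolation=cv2.INTER_CUBIC))
E
```

```text
[[ 0.65644612 -0.0721949   0.        ]
 [ 0.6654076   0.09785872  0.        ]
 [ 0.69745665  0.06301901  0.        ]] [[308.00324122 240.65555328]]
[[335.2 195.6]
 [169.1 196.2]
 [344.8 372.5]
 [118.6 373.6]]
(-93, 0, 150) [0.6195 0.011  0.15  ]
(-76, 54, 52) [0.6389 0.0642 0.052 ]
(-76, -5, 52) [0.6363 0.0052 0.052 ]
(-76, -24, 52) [ 0.6354 -0.0137  0.052 ]
```

View pics/w2c.png

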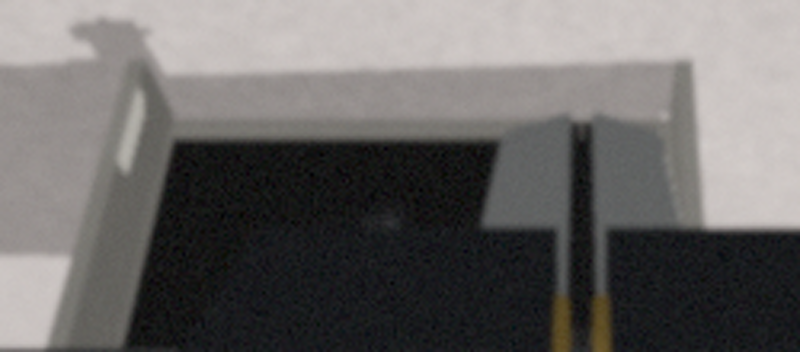

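```bash
python3 -m jog '[[0,0,-23,0,0,0],[0,0,-23,0,0,0],[20,-1,0,0,0,0],[20,-1,0,0,0,0],[20,-1,0,0,0,0],[15,-1,0,0,0,0],[15,0,0,0,0,0],[10,0,0,0,0,0],[5,0,0,0,0,0],[0,0,0,0,0,0],[0,0,0,0,0,0],[0,0,0,0,0,0]]'; python3 - <<'E'
from h import *
s=manip.state(); im=manip.read_camera('scene'); cv2.imwrite('pics/s3.png',cv2.resize(im[150:320,270:480,::-1],None,fx=3.5,fy=3.5)); im=manip.read_camera('top'); cv2.imwrite('pics/t3.png',cv2.resize(im[90:210,230:370,::-1],None,fx=4.5,fy=4.5))
print(s['tool_pos'],s['force'])
E
```

```text
time: 3.6
tool_pos: [0.6402, 0.0628, 0.0546]
orientation: [0.058, 2.439, -0.018]
force: [-0.6, -0.1, 0.1]
opening: 0.0008
[0.64016277 0.06277747 0.05459377] [-0.60887799 -0.07381306  0.12283566]
```

View pics/t3.png

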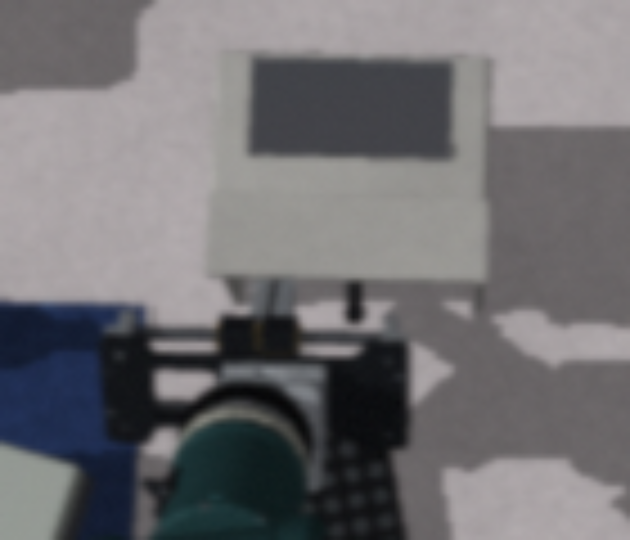

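```bash
for i in 1; do python3 -m jog '[[0,-2,0,0,0,0],[0,-2,0,0,0,0],[0,-1,0,0,0,0],[0,0,0,0,0,0]]'; python3 -m jog '[[0,-1,0,0,0,0],[0,-1,0,0,0,0],[0,-1,0,0,0,0],[0,0,0,0,0,0]]'; python3 -m jog '[[0,-1,0,0,0,0],[0,-1,0,0,0,0],[0,-1,0,0,0,0],[0,0,0,0,0,0]]';python3 -m jog '[[0,-1,0,0,0,0],[0,-1,0,0,0,0],[0,-1,0,0,0,0],[0,0,0,0,0,0]]'; done
```

```text
time: 4.03
tool_pos: [0.6406, 0.0573, 0.0545]
orientation: [0.059, 2.439, -0.019]
force: [-0.8, -0.1, -0.1]
opening: 0.0005
time: 4.37
tool_pos: [0.6407, 0.0545, 0.0545]
orientation: [0.059, 2.439, -0.019]
force: [0.5, -0.4, -0.1]
opening: 0.0009
time: 4.7
tool_pos: [0.6407, 0.0515, 0.0545]
orientation: [0.059, 2.439, -0.019]
force: [0.2, 0.4, -0.2]
opening: 0.0006
time: 5.03
tool_pos: [0.6407, 0.0485, 0.0545]
orientation: [0.059, 2.439, -0.018]
force: [0.4, 0.0, -0.4]
opening: 0.0007
```

```bash
for i in 1 2 3 4; do python3 -m jog '[[0,-1,0,0,0,0],[0,-1,0,0,0,0],[0,-1,0,0,0,0],[0,0,0,0,0,0]]' | grep -v -e ori -e open; done
```

```text
time: 5.37
tool_pos: [0.6407, 0.0455, 0.0545]
force: [0.0, -0.3, 0.3]
time: 5.7
tool_pos: [0.6407, 0.0425, 0.0546]
force: [0.1, -0.6, -0.2]
time: 6.03
tool_pos: [0.6407, 0.0395, 0.0545]
force: [0.6, -0.7, -0.3]
time: 6.37
tool_pos: [0.6407, 0.0365, 0.0545]
force: [-0.3, 0.2, 0.5]
```

```bash
for i in 1 2 3 4 5; do python3 -m jog '[[0,-1,0,0,0,0],[0,-1,0,0,0,0],[0,-1,0,0,0,0],[0,0,0,0,0,0]]' | grep -v -e ori -e open; done
```

```text
time: 6.7
tool_pos: [0.6407, 0.0335, 0.0544]
force: [-0.1, 0.1, -0.1]
time: 7.03
tool_pos: [0.6407, 0.0305, 0.0545]
force: [-0.2, 0.8, -0.8]
time: 7.37
tool_pos: [0.6407, 0.0275, 0.0545]
force: [1.0, 0.1, 0.8]
time: 7.7
tool_pos: [0.6407, 0.0245, 0.0545]
force: [0.6, -0.2, -0.2]
time: 8.03
tool_pos: [0.6407, 0.0215, 0.0545]
force: [0.5, 0.3, -0.2]
```

```bash
for i in 1 2 3 ; do python3 -m jog '[[0,-1,0,0,0,0],[0,-1,0,0,0,0],[0,0,0,0,0,0]]' | grep -v -e ori -e open; done;  for i in 1 2 3 ; do python3 -m jog '[[0,-1,0,0,0,0],[0,0,0,0,0,0]]' | grep -v -e ori -e open; done
```

```text
time: 8.28
tool_pos: [0.6407, 0.0195, 0.0545]
force: [-0.9, 0.2, 0.2]
time: 8.53
tool_pos: [0.6407, 0.0175, 0.0545]
force: [0.4, -0.0, -0.4]
time: 8.78
tool_pos: [0.6407, 0.0155, 0.0545]
force: [0.4, 0.2, 0.0]
time: 8.95
tool_pos: [0.6407, 0.0145, 0.0545]
force: [-0.9, -0.6, 0.2]
time: 9.12
tool_pos: [0.6407, 0.0136, 0.0545]
force: [0.0, 0.0, -1.1]
time: 9.28
tool_pos: [0.6407, 0.0126, 0.0545]
force: [0.4, 0.2, 0.4]
```

```bash
for i in 1 2 3 4 5 6; do python3 -m jog '[[0,-1,0,0,0,0],[0,0,0,0,0,0]]' | grep -v -e ori -e open;  done
```

```text
time: 9.45
tool_pos: [0.6407, 0.0116, 0.0545]
force: [-0.2, -0.2, 0.7]
time: 9.62
tool_pos: [0.6407, 0.0112, 0.0545]
force: [-0.3, 2.5, 1.0]
time: 9.78
tool_pos: [0.6407, 0.0109, 0.0546]
force: [-1.2, 6.1, 1.5]
time: 9.95
tool_pos: [0.6406, 0.0107, 0.0546]
force: [-0.2, 9.6, 0.9]
time: 10.12
tool_pos: [0.6406, 0.0105, 0.0547]
force: [-1.1, 11.2, 1.8]
time: 10.28
tool_pos: [0.6406, 0.0104, 0.0547]
force: [-1.4, 14.6, 1.5]
```

The lever stopped the finger rigidly at the right end (14.6 N, against the 3–4 N needed to start it), and I met nothing on the left. So it is already on, and I'm withdrawing to the left and back.

```bash
python3 -m jog '[[0,8,0,0,0,0],[0,15,0,0,0,0],[0,10,0,0,0,0],[-25,0,0,0,0,0],[-35,0,0,0,0,0],[-35,0,0,0,0,0],[0,0,35,0,0,0],[0,0,35,0,0,0],[-10,20,30,0.3,6.7,0],[-10,20,30,0.3,6.7,0],[-10,25,20,0.3,6.7,0],[0,30,0,0.3,6.7,0],[0,30,0,0.3,6.7,0],[0,30,0,0.3,6.7,0],[0,0,0,0,0,0],[0,0,0,0,0,0]]' 0;  python3 - <<'E'
from h import *
s=manip.state(); im=manip.read_camera('wrist'); cv2.imwrite('pics/w4.png',im[:,:,::-1])
print(s['tool_pos'],Rn.from_rotvec(s['orientation']).as_matrix().round(3),s['force'])
import pickle; pickle.dump(s,open('w4.pkl','wb'))
E
```

```text
time: 11.62
tool_pos: [0.521, 0.1894, 0.1912]
orientation: [0.072, 3.109, -0.001]
force: [-0.4, -0.3, -0.2]
opening: 0.0944
[0.52098359 0.18937503 0.19117526] [[-0.998  0.046  0.031]
 [ 0.046  0.999 -0.002]
 [-0.032 -0.    -1.   ]] [-0.40945678 -0.31173633 -0.18936368]
```

View pics/w4.png

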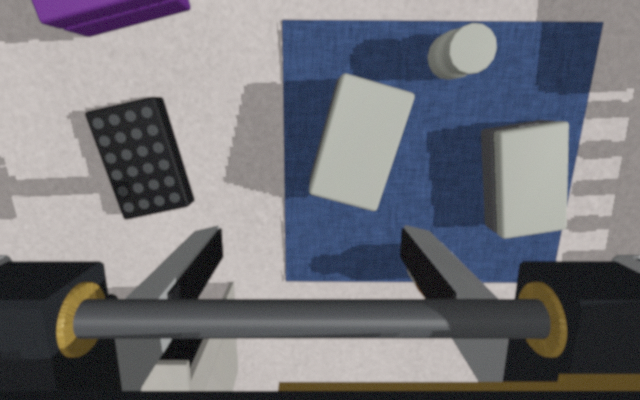

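Things that could be mistaken for the boxes: in the top view, purple (305,258), which is a tall look-alike; red (173,287), a low look-alike; the white jar (201,235); grey box A (175,194); grey box B (231,208). I'm checking A and B by lid size at each candidate height in this wrist view.

```bash
cat >> h.py <<'E'
def lid(im,c,roi,z,thr=135,sat=40):
    x0,y0,x1,y1=roi; r=im[y0:y1,x0:x1]; hsv=cv2.cvtColor(np.ascontiguousarray(r),cv2.COLOR_RGB2HSV)
    k=((hsv[:,:,2]>thr)&(hsv[:,:,1]<sat)).astype(np.uint8)
    cs,_=cv2.findContours(k,0,cv2.CHAIN_APPROX_NONE); cc=max(cs,key=cv2.contourArea).reshape(-1,2)+[x0,y0]
    P=ray(c,cc,z)[:,:2]; (ce,wh,a)=cv2.minAreaRect((P*1000).astype(np.float32))
    if wh[0]<wh[1]: wh=wh[::-1]; a+=90
    return np.array(ce),np.array(wh),(a+90)%180-90,cc
E
python3 - <<'E'
from h import *; import pickle
s=pickle.load(open('w4.pkl','rb')); im=cv2.imread('pics/w4.png')[:,:,::-1]; c=cam('wrist',s)
v=im.copy()
for n,roi in [('B',(300,65,425,220)),('A',(480,112,575,245))]:
    for z in (.043,.067):
        for thr in (130,150):
            r=lid(im,c,roi,z,thr); print(n,z,thr,[np.round(q,1) for q in r[:3]])
    cv2.drawContours(v:=np.ascontiguousarray(v),[r[3].reshape(-1,1,2)],-1,(255,0,0),1)
cv2.imwrite('pics/w4c.png',cv2.resize(v[50:260,280:620,::-1],None,fx=2.3,fy=2.3))
E
```

```text
B 0.043 130 [array([490.9, 237.1]), array([111.7,  66.4]), np.float64(-17.9)]
B 0.043 150 [array([490.9, 237.4]), array([110. ,  65.1]), np.float64(-17.9)]
B 0.067 130 [array([488. , 233.9]), array([103.5,  61.5]), np.float64(-17.9)]
B 0.067 150 [array([487.9, 234.2]), array([101.9,  60.3]), np.float64(-17.9)]
A 0.043 130 [array([540.6, 402.5]), array([120.7,  68.8]), np.float64(6.8)]
A 0.043 150 [array([541. , 403.1]), array([119.9,  67.6]), np.float64(6.9)]
A 0.067 130 [array([534. , 387.2]), array([111.8,  63.7]), np.float64(6.8)]
A 0.067 150 [array([534.4, 387.7]), array([111.1,  62.6]), np.float64(6.9)]
```

View pics/w4c.png

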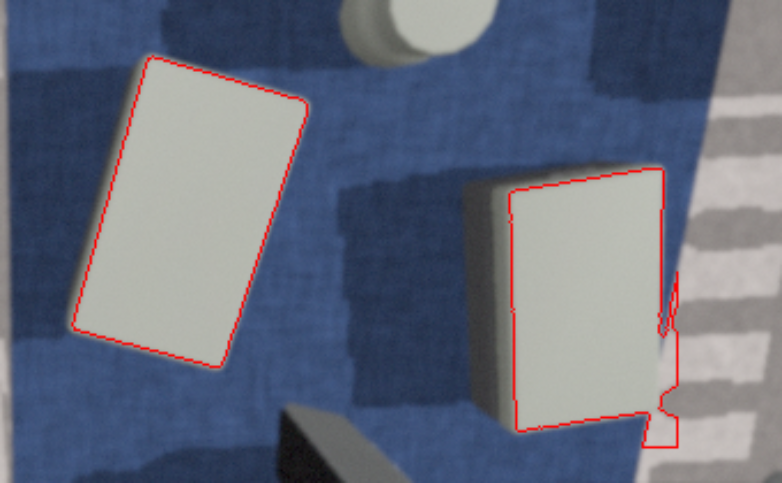

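```bash
python3 - <<'E'
from h import *; import pickle
s=pickle.load(open('w4.pkl','rb')); c=cam('wrist',s)
q=np.array([(510,190),(663,168),(652,412),(517,431)])/2.3+[280,50]
for z in (.043,.067):
    P=ray(c,q,z); print(z,P.mean(0).round(4),(np.linalg.norm(P-np.roll(P,-1,0),axis=1)*1000).round(1), [np.degrees(np.arctan2(*(P[i]-P[j])[[1,0]])).round(1) for i,j in((0,3),(1,2))])
E
```

```text
0.043 [0.5331 0.3983 0.043 ] [ 58.6 101.1  56.  101.6] [np.float64(-173.1), np.float64(-174.7)]
0.067 [0.527  0.3833 0.067 ] [54.3 93.6 51.8 94.1] [np.float64(-173.1), np.float64(-174.7)]
```

```bash
python3 -m jog '[[-11,15,0,0,1.8,-5.1],[-11,15,0,0,0,-5.1],[-11,15,0,0,0,-5.1],[0,0,-30,0,0,0],[0,0,-30,0,0,0],[0,0,0,0,0,0],[0,0,0,0,0,0]]' 0;  python3 - <<'E'
from h import *
s=manip.state(); im=manip.read_camera('wrist'); cv2.imwrite('pics/w5.png',im[:,:,::-1])
print(s['tool_pos'],Rn.from_rotvec(s['orientation']).as_matrix().round(3))
print(proj(cam('wrist',s),[[.488,.234,.067]]))
E
```

```text
time: 12.25
tool_pos: [0.485, 0.2322, 0.1344]
orientation: [0.493, 3.099, -0.004]
force: [0.7, -0.3, 0.0]
opening: 0.0941
[0.48503061 0.23222335 0.13439797] [[-0.951  0.31   0.003]
 [ 0.31   0.951 -0.003]
 [-0.004 -0.002 -1.   ]]
[[312.03416275 210.6121528 ]]
```

View pics/w5.png

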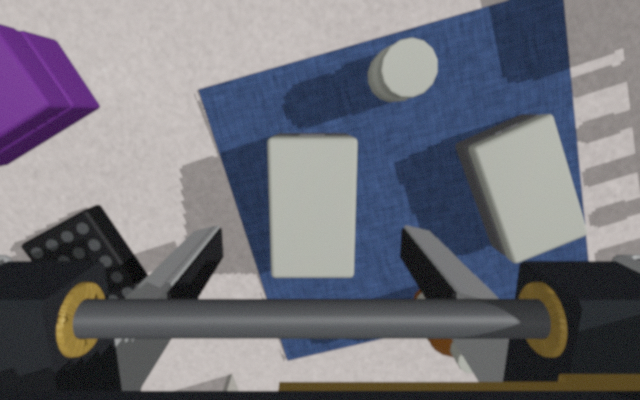

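```bash
python3 - <<'E'
from h import *
s=manip.state(); im=cv2.imread('pics/w5.png')[:,:,::-1]
c=cam('wrist',s);r=lid(im,c,(255,120,370,290),.067); print(r[:3]);
R=Rn.from_rotvec(s['orientation']).as_matrix()
print('in tool axes mm',R.T@(np.r_[r[0]/1000,.067]-s['tool_pos'])*1000)
x0=(460,105,578,268); r=lid(im,c,x0,.043);print(r[:3])
E
```

```text
(array([490.26156616, 235.19573975]), array([104.08776855,  61.42781448]), -18.05205535888672)
in tool axes mm [-2.31355544  3.33724133 69.26684808]
(array([535.62072754, 400.23190308]), array([104.39440155,  61.04878998]), 6.698736190795898)
```

```bash
python3 -m jog '[[5,3,-20,0,0,0],[0,0,-30,0,0,0],[0,0,-25,0,0,0],[0,0,-20,0,0,0],[0,0,-9,0,0,0],[0,0,0,0,0,0],[0,0,0,0,0,0]]' 0; python3 -m jog '[[0,0,0,0,0,0],[0,0,0,0,0,0],[0,0,0,0,0,0],[0,0,0,0,0,0],[0,0,0,0,0,0],[0,0,0,0,0,0]]' 1; python3 -m jog '[[0,0,0,0,0,0],[0,0,0,0,0,0],[0,0,0,0,0,0],[0,0,0,0,0,0]]' 1
```

```text
time: 12.88
tool_pos: [0.4932, 0.2369, 0.0326]
orientation: [0.492, 3.095, 0.0]
force: [0.3, 0.0, 0.1]
opening: 0.0943
time: 13.38
tool_pos: [0.4921, 0.2367, 0.0311]
orientation: [0.491, 3.097, -0.003]
force: [-0.5, -2.4, 3.1]
opening: 0.0616
time: 13.72
tool_pos: [0.4921, 0.2366, 0.0311]
orientation: [0.491, 3.097, -0.003]
force: [-1.7, -2.5, 5.8]
opening: 0.0615
```

```bash
python3 -m jog '[[0,0,10,0,0,0],[0,0,25,0,0,0],[0,0,35,0,0,0],[0,0,38,0,0,0],[0,0,38,0,0,0],[0,0,35,0,0,0],[0,0,0,0,0,0],[0,0,0,0,0,0]]' 1;  python3 - <<'E'
from h import *
s=manip.state(); im=manip.read_camera('wrist'); cv2.imwrite('pics/w6.png',im[:,:,::-1])
print(s['tool_pos'],Rn.from_rotvec(s['orientation']).as_matrix().round(3))
E
```

```text
time: 14.38
tool_pos: [0.4929, 0.2378, 0.2142]
orientation: [0.49, 3.094, 0.003]
force: [-0.2, 0.1, -1.8]
opening: 0.062
[0.49294892 0.23775124 0.21415872] [[-0.951  0.309  0.01 ]
 [ 0.309  0.951  0.001]
 [-0.009  0.004 -1.   ]]
```

View pics/w6.png

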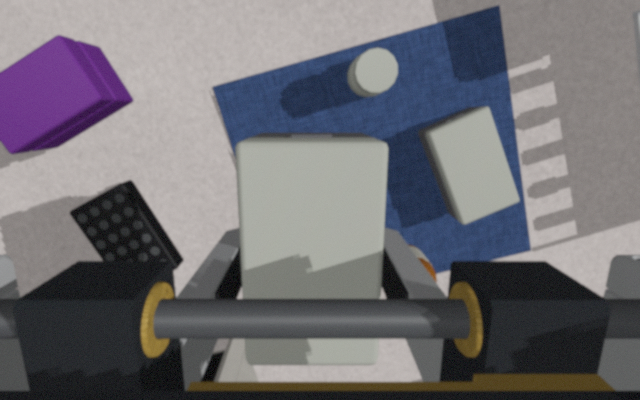

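```bash
cat >> h.py <<'E'
def tray(uv,zt):  # wrist pixel -> tool coords at tool z=zt
    p=manip.camera_params('wrist'); T=np.array(p['tool_from_camera']); uv=np.atleast_2d(uv).astype(float)
    d=np.c_[(uv[:,0]-p['cx'])/p['fx'],-(uv[:,1]-p['cy'])/p['fy'],-np.ones(len(uv))]@T[:3,:3].T
    return T[:3,3]+d*((zt-T[2,3])/d[:,2])[:,None]
E
python3 - <<'E'
from h import *
im=cv2.imread('pics/w6.png'); g=cv2.cvtColor(im,6)
print(g[128:150,280].tolist(), g[128:150,350].tolist()); print(g[345:375,300].tolist(),g[345:375,340].tolist())
print(g[200,228:245].tolist(),g[200,378:395].tolist())
print((tray([(313,140),(313,363),(238,200),(387,200)],-.0359)*1000).round(1))
cv2.imwrite('pics/w6c.png',cv2.resize(im[330:380,220:410],None,fx=4,fy=4))
E
```

```text
[79, 79, 73, 76, 72, 64, 63, 66, 73, 90, 106, 114, 122, 132, 148, 159, 164, 167, 170, 170, 172, 172] [72, 71, 72, 71, 71, 64, 68, 66, 79, 93, 110, 116, 125, 133, 149, 158, 166, 168, 168, 170, 168, 171]
[123, 122, 120, 122, 121, 124, 123, 121, 120, 120, 123, 122, 123, 123, 122, 120, 121, 116, 120, 132, 157, 174, 180, 182, 182, 182, 183, 181, 182, 184] [169, 170, 169, 168, 168, 168, 170, 168, 169, 169, 168, 167, 169, 167, 168, 168, 167, 166, 157, 156, 165, 175, 180, 180, 181, 179, 178, 179, 178, 181]
[178, 178, 177, 177, 179, 178, 178, 175, 171, 160, 137, 133, 143, 155, 165, 170, 172] [171, 172, 172, 175, 175, 176, 169, 148, 110, 83, 78, 75, 70, 60, 53, 46, 48]
[[ 55.2   2.8 -35.9]
 [-46.5   2.9 -35.9]
 [ 30.8 -28.  -35.9]
 [ 30.7  33.3 -35.9]]
```

View pics/w6c.png

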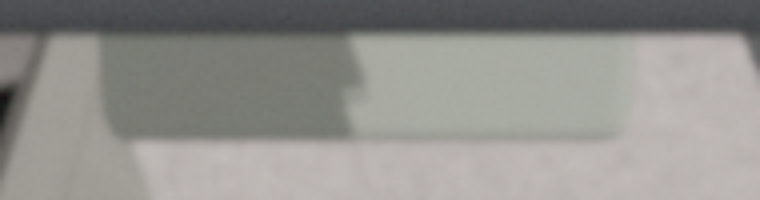

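```bash
python3 -m jog '[[0,0,25,0,0,0],[0,0,25,0,0,0],[5,-20,0,0,0,0.8],[10,-35,0,0,0,0.8],[10,-35,0,0,0,0.8],[10,-35,0,0,0,0.8],[10,-35,0,0,0,0.8],[10,-35,0,0,0,0.8],[10,-35,0,0,0,0.8],[10,-35,0,0,0,0.8],[10,-35,0,0,0,0.8],[10,-35,0,0,0,0.8],[10,-35,0,0,0,0.8],[10,-35,0,0,0,0.8],[10,-35,0,0,0,0.8],[10,-35,0,0,0,0.8],[10,-35,0,0,0,0.6],[8,-20,0,0,0,0],[5,-10,0,0,0,0],[0,0,0,0,0,0]]' 1; python3 -m jog '[[0,0,0,0,0,0],[0,0,0,0,0,0]]'; python3 - <<'E'
from h import *; import pickle
s=manip.state(); im=manip.read_camera('wrist'); cv2.imwrite('pics/w7.png',im[:,:,::-1])
pickle.dump(s,open('w7.pkl','wb'))
print(s['tool_pos'],Rn.from_rotvec(s['orientation']).as_matrix().round(3))
im=manip.read_camera('top'); cv2.imwrite('pics/t7.png',im[:,:,::-1])
E
```

```text
time: 16.1
tool_pos: [0.6493, -0.3056, 0.2552]
orientation: [-0.176, -3.134, -0.004]
force: [-1.1, -0.1, -2.2]
opening: 0.0617
time: 16.27
tool_pos: [0.6495, -0.3019, 0.2594]
orientation: [0.169, 3.135, 0.002]
force: [0.5, 0.1, -1.4]
opening: 0.0616
[ 0.64946362 -0.30188475  0.25942467] [[-0.994  0.107  0.002]
 [ 0.107  0.994  0.001]
 [-0.002  0.001 -1.   ]]
```

View pics/w7.png

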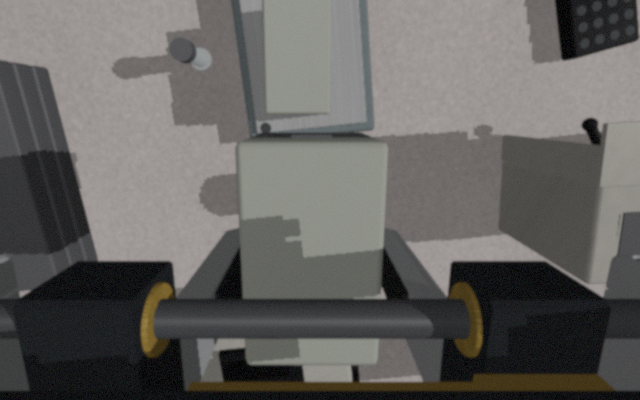

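```bash
python3 -m jog '[[-13,-6,0,0,0,0],[0,0,0,0,0,0],[0,0,0,0,0,0],[0,0,0,0,0,0]]'; python3 - <<'E'
from h import *; import pickle
s=manip.state(); im=manip.read_camera('wrist'); cv2.imwrite('pics/w8.png',im[:,:,::-1])
pickle.dump(s,open('w8.pkl','wb'))
print(s['tool_pos'],Rn.from_rotvec(s['orientation']).as_matrix().round(3))
c=cam('wrist',s)
for thr in (120,135,150):
  r=lid(im,c,(235,0,345,131),.09,thr); print(thr,r[:3])
v=np.ascontiguousarray(im); cv2.drawContours(v,[r[3].reshape(-1,1,2)],-1,(255,0,0),1)
cv2.imwrite('pics/w8c.png',cv2.resize(v[0:160,200:420,::-1],None,fx=3.5,fy=3.5))
E
```

```text
time: 16.7
tool_pos: [0.6371, -0.3084, 0.2622]
orientation: [0.169, 3.131, -0.002]
force: [-0.7, 0.5, -1.2]
opening: 0.0621
[ 0.63713345 -0.30836602  0.26218222] [[-0.994  0.108  0.006]
 [ 0.108  0.994 -0.001]
 [-0.006 -0.001 -1.   ]]
120 (array([ 531.49383545, -307.54946899]), array([115.40818787,  85.67876434]), -4.959327697753906)
135 (array([ 531.64453125, -307.45968628]), array([115.12355042,  85.47383881]), -4.959327697753906)
150 (array([ 496.16052246, -267.03945923]), array([2.74416947, 1.89675498]), -66.92693328857422)
```

View pics/w8c.png

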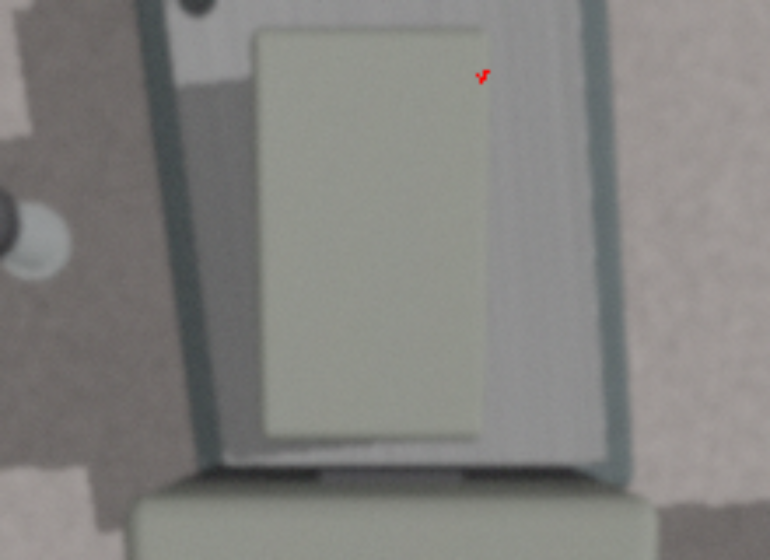

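```bash
python3 - <<'E'
from h import *; import pickle
s=pickle.load(open('w8.pkl','rb')); im=cv2.imread('pics/w8.png'); c=cam('wrist',s)
b=cv2.GaussianBlur(im,(5,5),0).astype(int)[0:131,235:360]
for th in (5,7,9):
  k=((b[:,:,1]-b[:,:,0]>th)&(b[:,:,1]>110)).astype(np.uint8)
  cs,_=cv2.findContours(k,0,cv2.CHAIN_APPROX_NONE); cc=max(cs,key=cv2.contourArea).reshape(-1,2)+[235,0]
  P=ray(c,cc,.09)[:,:2]*1000; print(th,cv2.minAreaRect(P.astype(np.float32)))
q=np.array([(253,30),(485,30),(480,437),(265,437)])/3.5+[200,0]-0.36
P=ray(c,q,.09); print(P.mean(0),np.linalg.norm(P-np.roll(P,-1,0),axis=1),[np.degrees(np.arctan2(*(P[i]-P[j])[[1,0]])) for i,j in((0,3),(1,2))])
h=np.array([(313,140),(313,363)])
E
```

```text
5 ((533.091796875, -300.28961181640625), (60.0738525390625, 100.60812377929688), 83.80828094482422)
7 ((538.00439453125, -303.1697082519531), (22.560867309570312, 89.07798767089844), 78.82548522949219)Traceback (most recent call last):
  File "<stdin>", line 6, in <module>
ValueError: max() iterable argument is empty
```

```bash
python3 -m jog '[[-25,1,0,0,0,0],[-25,1,0,0,0,0],[-25,1,0,0,0,0],[-18,1,0,0,0,0],[-7,1,0,0,0,0],[0,0,-25,0,0,0],[0,0,-30,0,0,0],[0,0,-30,0,0,0],[0,0,-20,0,0,0],[0,0,-10,0,0,0],[0,0,0,0,0,0],[0,0,0,0,0,0],[0,0,0,0,0,0]]'; python3 - <<'E'
from h import *
s=manip.state(); print(s['tool_pos'],Rn.from_rotvec(s['orientation']).as_matrix().round(4),s['force'])
E
```

```text
time: 17.83
tool_pos: [0.5382, -0.3048, 0.1487]
orientation: [0.17, 3.129, -0.005]
force: [0.4, 0.2, -0.6]
opening: 0.0616
[ 0.5381654  -0.30480066  0.14870157] [[-0.9941  0.1083  0.008 ]
 [ 0.1082  0.9941 -0.0033]
 [-0.0083 -0.0025 -1.    ]] [ 0.35189249  0.15854445 -0.63581014]
```

```bash
python3 -m jog '[[-1,1.5,-8,0.2,0.5,0],[0,0,-8,0,0,0],[0,0,-7,0,0,0],[0,0,-3,0,0,0],[0,0,0,0,0,0],[0,0,0,0,0,0],[0,0,0,0,0,0]]'; python3 - <<'E'
from h import *
s=manip.state(); print(s['tool_pos'],Rn.from_rotvec(s['orientation']).as_matrix().round(4),s['force'])
for n in ('scene','top'):
  im=manip.read_camera(n); cv2.imwrite(f'pics/{n}9.png',cv2.resize(im[210:330,170:290,::-1] if n=='scene' else im[110:250,370:490,::-1],None,fx=4.5,fy=4.5,interpolation=cv2.INTER_CUBIC))
E
```

```text
time: 18.42
tool_pos: [0.5359, -0.3028, 0.1206]
orientation: [-0.171, -3.133, -0.003]
force: [-0.1, -0.6, -0.5]
opening: 0.0615
[ 0.53589631 -0.30275361  0.12058607] [[-0.9941  0.1086 -0.0038]
 [ 0.1086  0.9941  0.0022]
 [ 0.004   0.0018 -1.    ]] [-0.06090374 -0.62903485 -0.4869904 ]
```

View pics/scene9.png

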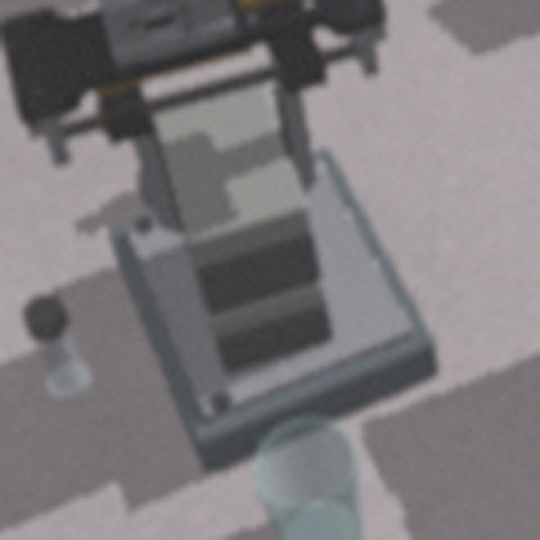

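```bash
python3 -m jog '[[1.5,0,-1,0,0,0],[0,0,-1,0,0,0],[0,0,-0.5,0,0,0],[0,0,0,0,0,0],[0,0,0,0,0,0]]'; python3 - <<'E'
from h import *
s=manip.state(); print(s['tool_pos'],s['force'])
E
```

```text
time: 18.93
tool_pos: [0.5376, -0.3028, 0.1185]
orientation: [-0.17, -3.134, -0.003]
force: [0.1, 0.3, 0.2]
opening: 0.0621
[ 0.53762752 -0.30277061  0.11845088] [0.08778834 0.3072635  0.17469631]
```

```bash
python3 -m jog '[[0,0,-0.5,0,0,0],[0,0,-0.5,0,0,0],[0,0,0,0,0,0],[0,0,0,0,0,0]]'; python3 -m jog '[[0,0,0,0,0,0],[0,0,0,0,0,0],[0,0,0,0,0,0],[0,0,0,0,0,0],[0,0,0,0,0,0],[0,0,0,0,0,0]]' 0; python3 -m jog '[[0,0,8,0,0,0],[0,0,25,0,0,0],[0,0,35,0,0,0],[0,0,35,0,0,0],[10,0,20,0,0,0],[20,0,0,0,0,0],[0,0,0,0,0,0],[0,0,0,0,0,0],[0,0,0,0,0,0]]' ; python3 - <<'E'
from h import *; import pickle
s=manip.state(); im=manip.read_camera('wrist'); cv2.imwrite('pics/w10.png',im[:,:,::-1]); pickle.dump(s,open('w10.pkl','wb'))
for n in ('scene','top'):
  im=manip.read_camera(n); cv2.imwrite(f'pics/{n}10.png',im[:,:,::-1]); 
print(s['tool_pos'])
E
```

```text
time: 19.27
tool_pos: [0.5377, -0.3028, 0.1183]
orientation: [-0.17, -3.134, -0.002]
force: [-1.2, 1.9, 4.3]
opening: 0.0619
time: 19.77
tool_pos: [0.5372, -0.3027, 0.1166]
orientation: [-0.17, -3.132, -0.004]
force: [-0.5, 0.2, -1.2]
opening: 0.0936
time: 20.52
tool_pos: [0.5665, -0.3024, 0.2387]
orientation: [-0.17, -3.13, -0.005]
force: [1.2, -0.6, -0.4]
opening: 0.0942
[ 0.56645904 -0.30242193  0.23871571]
```

View pics/w10.png

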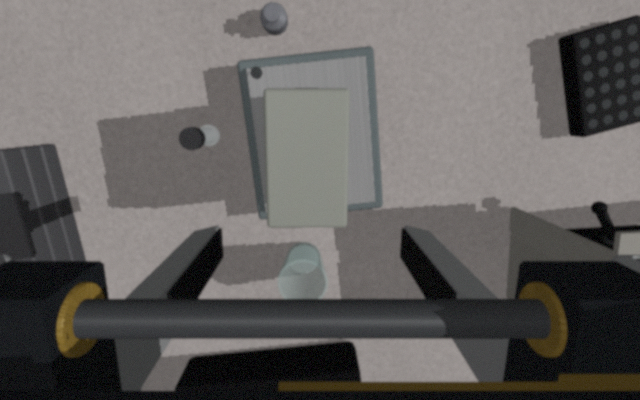

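```bash
python3 - <<'E'
import cv2
cv2.imwrite('pics/s10c.png',cv2.resize(cv2.imread('pics/scene10.png')[210:330,170:290],None,fx=4.5,fy=4.5,interpolation=cv2.INTER_CUBIC))
E
```

```text
(no output)
```

View pics/s10c.png

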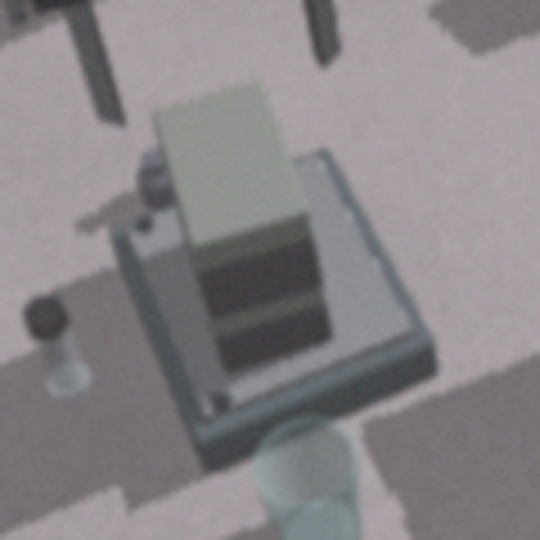

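```bash
cat >> h.py <<'E'
def glid(imbgr,c,roi,z,th=5,lo=110):
    x0,y0,x1,y1=roi; b=cv2.GaussianBlur(imbgr,(5,5),0).astype(int)[y0:y1,x0:x1]
    k=((b[:,:,1]-b[:,:,0]>th)&(b[:,:,1]>lo)).astype(np.uint8)
    cs,_=cv2.findContours(k,0,cv2.CHAIN_APPROX_NONE); cc=max(cs,key=cv2.contourArea).reshape(-1,2)+[x0,y0]
    P=ray(c,cc,z)[:,:2]*1000; (ce,wh,a)=cv2.minAreaRect(P.astype(np.float32))
    if wh[0]<wh[1]: wh=wh[::-1]; a+=90
    return np.round(ce,1),np.round(wh,1),round((a+90)%180-90,2)
E
python3 - <<'E'
from h import *; import pickle
s=pickle.load(open('w10.pkl','rb')); im=cv2.imread('pics/w10.png'); c=cam('wrist',s)
for th in (4,5,6): print(glid(im,c,(255,80,358,235),.154,th))
t=cam('top')
for f in ('pics/top0.png','pics/top10.png'):
  for th in (4,5,6): print(f,glid(cv2.imread(f),t,(405,160,445,212),.09 if '0.png'in f and '10' not in f else .154,th))
E
```

```text
(array([ 535.1, -300. ]), array([102. ,  61.4]), -6.31)
(array([ 534.8, -300.1]), array([101.3,  59.9]), -6.16)
(array([ 535.1, -300.3]), array([100.5,  59.2]), -6.22)
pics/top0.png (array([ 532.8, -301.4]), array([95.4, 55.8]), -6.26)
pics/top0.png (array([ 563.6, -315.8]), array([25.6,  9.3]), 9.19)Traceback (most recent call last):
  File "<stdin>", line 6, in <module>
  File "h.py", line 33, in glid
    cs,_=cv2.findContours(k,0,cv2.CHAIN_APPROX_NONE); cc=max(cs,key=cv2.contourArea).reshape(-1,2)+[x0,y0]
                                                         ~~~^^^^^^^^^^^^^^^^^^^^^^^^
ValueError: max() iterable argument is empty
```

```bash
python3 - <<'E'
from h import *
t=cam('top')
a=cv2.imread('pics/top10.png'); 
for th in (3,4): print(glid(a,t,(400,155,448,215),.154,th))
print(glid(cv2.imread('pics/top0.png'),t,(400,155,448,215),.09,3))
S=cam('scene'); 
# predicted scene px of top far edge corners: base top z=.09, tall bottom/top
def corners(c,yaw,z):
    R=np.array([[np.cos(yaw),-np.sin(yaw)],[np.sin(yaw),np.cos(yaw)]])
    return [np.r_[np.array(c)+R@np.array(k),z] for k in((.052,.031),(.052,-.031),(-.052,.031))]
for z in (.04,.09,.154): print(z,((proj(S,corners((.5333,-.302),-.108,z))-[170,210])*4.5).round())
E
```

```text
(array([ 556.2, -322.9]), array([55., 44.]), -31.92)
(array([ 555.2, -313.7]), array([55.2, 37.7]), -8.5)
(array([ 532.4, -301.7]), array([99.2, 58.8]), -6.01)
0.04 [[332. 341.]
 [221. 377.]
 [286. 209.]]
0.09 [[321. 285.]
 [206. 321.]
 [274. 152.]]
0.154 [[305. 207.]
 [185. 244.]
 [257.  74.]]
```

```bash
python3 -m jog '[[0,20,0,0,0,0.7],[-2,39,0,0,0,0.7],[-2,39,0,0,0,0.7],[-2,39,0,0,0,0.7],[-2,39,0,0,0,0.7],[-2,39,0,0,0,0.7],[-2,39,0,0,0,0.7],[-2,39,0,0,0,0.7],[-2,39,0,0,0,0.7],[-2,39,0,0,0,0.7],[-2,39,0,0,0,0.7],[-2,39,0,0,0,0.7],[-2,39,0,0,0,0.7],[-2,39,0,0,0,0.7],[-2,39,0,0,0,0.7],[-2,39,-20,0,0,0.7],[-2,39,-20,0,0,0.7],[0,39,-20,0,0,0.7],[0,17,-20,0,0,0.3],[0,0,-10,0,0,0]]' 0; python3 -m jog '[[0,0,0,0,0,0],[0,0,0,0,0,0],[0,0,0,0,0,0]]'; python3 - <<'E'
from h import *; import pickle
s=manip.state(); im=manip.read_camera('wrist'); cv2.imwrite('pics/w11.png',im[:,:,::-1]); pickle.dump(s,open('w11.pkl','wb'))
print(Rn.from_rotvec(s['orientation']).as_matrix().round(4))
E
```

```text
time: 22.33
tool_pos: [0.5329, 0.3941, 0.1485]
orientation: [0.189, -3.126, -0.0]
force: [-1.2, -0.3, 0.2]
opening: 0.0941
time: 22.58
tool_pos: [0.5365, 0.3902, 0.1548]
orientation: [0.18, -3.134, -0.003]
force: [0.3, 0.8, 0.2]
opening: 0.0939
[[-0.9934 -0.1142 -0.0022]
 [-0.1143  0.9934  0.002 ]
 [ 0.002   0.0023 -1.    ]]
```

View pics/w11.png

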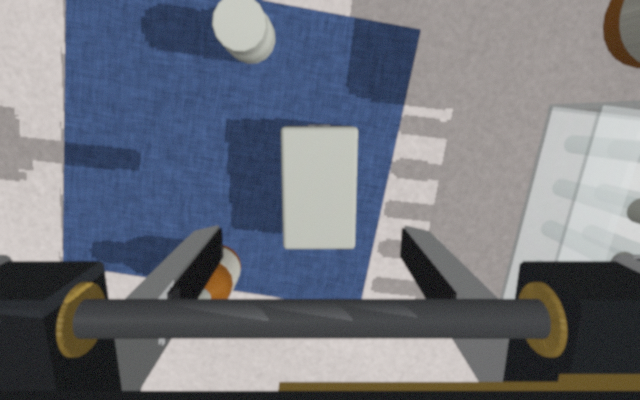

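```bash
python3 - <<'E'
from h import *
s=manip.state(); im=cv2.imread('pics/w11.png')[:,:,::-1]
c=cam('wrist',s)
for thr in (135,150):
  r=lid(im,c,(270,115,366,260),.043,thr); print(r[:3]);
R=Rn.from_rotvec(s['orientation']).as_matrix()
print(s['tool_pos'],'in tool axes mm',R.T@(np.r_[r[0]/1000,.043]-s['tool_pos'])*1000)
for z,p in ((.085,(232,270)),(.055,(240,25))): print(ray(c,[p],z))
E
```

```text
(array([532.97314453, 398.7649231 ]), array([102.6285553 ,  61.86582947]), 6.450973987579346)
(array([533.05847168, 398.96734619]), array([102.62947845,  61.16016388]), 6.6705217361450195)
[0.53676941 0.39028796 0.15536287] in tool axes mm [  2.58810445   8.7240524  112.39087755]
[[0.59266097 0.3387611  0.085     ]]
[[0.41671645 0.32697459 0.055     ]]
```

```bash
python3 -m jog '[[-4,6,-25,0,0,0],[0,0,-35,0,0,0],[0,0,-30,0,0,0],[0,0,-25,0,0,0],[0,0,-15,0,0,0],[0,0,-7,0,0,0],[0,0,0,0,0,0],[0,0,0,0,0,0],[0,0,0,0,0,0]]' 0
```

```text
time: 23.38
tool_pos: [0.5332, 0.398, 0.0188]
orientation: [0.182, -3.136, -0.006]
force: [0.5, 0.1, -0.4]
opening: 0.094
```

```bash
python3 -m jog '[[0,-1.5,-3,0,0,0],[0,0,-2,0,0,0],[0,0,0,0,0,0],[0,0,0,0,0,0]]' 0; python3 -m jog '[[0,0,0,0,0,0],[0,0,0,0,0,0],[0,0,0,0,0,0],[0,0,0,0,0,0],[0,0,0,0,0,0],[0,0,0,0,0,0],[0,0,0,0,0,0],[0,0,0,0,0,0]]' 1; python3 -c "
from h import *
print(manip.state()['tool_pos'])"
```

```text
time: 23.72
tool_pos: [0.5316, 0.396, 0.0111]
orientation: [0.183, -3.132, -0.003]
force: [0.4, -0.4, -0.6]
opening: 0.0936
time: 24.38
tool_pos: [0.5315, 0.3961, 0.011]
orientation: [0.183, -3.132, -0.003]
force: [0.0, 0.7, -0.6]
opening: 0.0619
[0.53154708 0.39607101 0.01100569]
```

```bash
python3 -m jog '[[0,0,10,0,0,0],[0,0,25,0,0,0],[0,0,38,0,0,0],[0,0,40,0,0,0],[0,0,40,0,0,0],[0,0,40,0,0,0],[0,0,40,0,0,0],[0,0,30,0,0,0],[0,0,0,0,0,0],[0,0,0,0,0,0],[0,0,0,0,0,0]]' 1;  python3 - <<'E'
from h import *
s=manip.state(); im=manip.read_camera('wrist'); cv2.imwrite('pics/w12.png',im[:,:,::-1])
print(s['tool_pos'],Rn.from_rotvec(s['orientation']).as_matrix().round(3))
E
```

```text
time: 25.3
tool_pos: [0.5311, 0.3957, 0.2724]
orientation: [0.182, -3.13, -0.001]
force: [-0.9, 0.2, -1.8]
opening: 0.0618
[0.53113067 0.39568297 0.27244631] [[-0.993 -0.116 -0.006]
 [-0.116  0.993  0.   ]
 [ 0.006  0.001 -1.   ]]
```

View pics/w12.png

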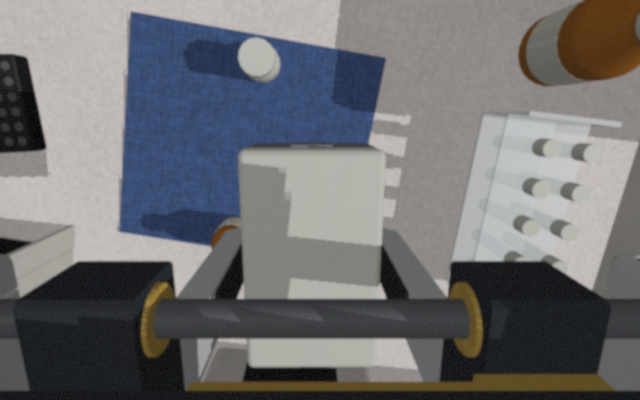

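```bash
python3 - <<'E'
from h import *
im=cv2.imread('pics/w12.png'); g=cv2.cvtColor(im,6)
for u in (270,350): print(u,g[136:162,u].tolist(),g[352:378,u].tolist())
print(g[200,230:250].tolist(),g[200,376:395].tolist())
print((tray([(313,147.5),(313,150),(313,367)],-.032)*1000).round(1))
print((tray([(313,138.5),(313,141),(313,364.5)],-.0359)*1000).round(1))
E
```

```text
270 [83, 79, 77, 76, 78, 76, 74, 67, 60, 62, 67, 87, 103, 119, 134, 150, 158, 164, 168, 171, 176, 178, 178, 176, 179, 176] [175, 175, 175, 174, 177, 175, 174, 174, 176, 175, 175, 173, 172, 164, 144, 109, 62, 30, 17, 10, 15, 19, 9, 17, 18, 17]
350 [81, 79, 75, 79, 75, 73, 67, 61, 60, 58, 67, 89, 105, 120, 134, 150, 159, 164, 169, 175, 175, 177, 180, 178, 179, 179] [176, 176, 178, 177, 176, 175, 176, 177, 176, 177, 178, 177, 171, 166, 147, 126, 109, 104, 101, 103, 102, 103, 106, 105, 105, 103]
[80, 78, 79, 79, 80, 75, 76, 78, 82, 95, 113, 124, 128, 131, 133, 132, 131, 130, 132, 132] [179, 179, 179, 182, 185, 186, 185, 183, 184, 183, 186, 184, 185, 182, 180, 181, 180, 178, 176]
[[ 51.1   2.3 -32. ]
 [ 50.1   2.3 -32. ]
 [-52.6   2.4 -32. ]]
[[ 55.    2.2 -35.9]
 [ 54.    2.2 -35.9]
 [-48.2   2.3 -35.9]]
```

```bash
python3 -m jog '[[0,-20,0,0,0,-0.7],[0,-39,0,0,0,-0.7],[0,-39,0,0,0,-0.7],[0,-39,0,0,0,-0.7],[0,-39,0,0,0,-0.7],[0,-39,0,0,0,-0.7],[0,-39,0,0,0,-0.7],[0,-39,0,0,0,-0.7],[0,-39,0,0,0,-0.7],[0,-39,0,0,0,-0.7],[0,-39,0,0,0,-0.7],[0,-39,0,0,0,-0.7],[0,-39,0,0,0,-0.7],[0,-39,0,0,0,-0.7],[0,-39,0,0,0,-0.7],[0,-39,0,0,0,-0.7],[0,-39,0,0,0,-0.7],[2,-39,0,0,0,-0.7],[0,-15,0,0,0,-0.3],[0,0,0,0,0,0]]' 1; python3 -m jog '[[0,0,-30,0,0,0],[0,0,-25,0,0,0],[0,0,-15,0,0,0],[0,0,-10,0,0,0],[0,0,0,0,0,0],[0,0,0,0,0,0],[0,0,0,0,0,0]]';python3 -c "
from h import *
s=manip.state();print(s['tool_pos'],Rn.from_rotvec(s['orientation']).as_matrix().round(4))"
```

```text
time: 27.02
tool_pos: [0.5319, -0.3052, 0.2694]
orientation: [-0.178, -3.126, -0.008]
force: [-0.7, 0.7, -1.1]
opening: 0.0618
time: 27.6
tool_pos: [0.5342, -0.3016, 0.1953]
orientation: [-0.169, -3.135, -0.002]
force: [0.5, 0.9, -1.7]
opening: 0.0615
[ 0.53416487 -0.30164495  0.19533877] [[-0.9942  0.1076 -0.0022]
 [ 0.1076  0.9942  0.0013]
 [ 0.0024  0.001  -1.    ]]
```

```bash
python3 -m jog '[[-1,-1,-10,0,0,0],[0,0,-10,0,0,0],[0,0,-5,0,0,0],[0,0,-3,0,0,0],[0,0,0,0,0,0],[0,0,0,0,0,0],[0,0,0,0,0,0],[0,0,0,0,0,0]]';python3 - <<'E'
from h import *
s=manip.state();print(s['tool_pos'],Rn.from_rotvec(s['orientation']).as_matrix().round(4))
im=manip.read_camera('scene'); cv2.imwrite('pics/s13c.png',cv2.resize(im[190:330,170:290,::-1],None,fx=4.2,fy=4.2,interpolation=cv2.INTER_CUBIC))
E
```

```text
time: 28.27
tool_pos: [0.5328, -0.3032, 0.1665]
orientation: [-0.171, -3.134, -0.002]
force: [0.2, -0.3, -1.2]
opening: 0.0616
[ 0.53280654 -0.30322997  0.16654073] [[-0.9941  0.1085 -0.0031]
 [ 0.1085  0.9941  0.0017]
 [ 0.0032  0.0013 -1.    ]]
```

View pics/s13c.png

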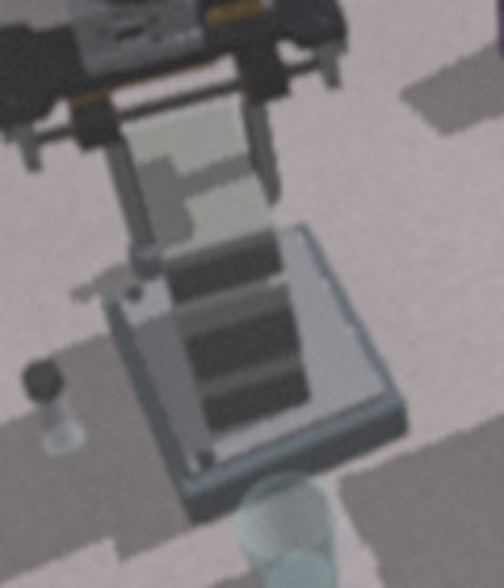

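```bash
python3 -m jog '[[0,0.5,-1.5,0,0,0],[0,0,-1,0,0,0],[0,0,-1,0,0,0],[0,0,0,0,0,0],[0,0,0,0,0,0],[0,0,0,0,0,0]]';python3 -m jog '[[0,0,-0.5,0,0,0],[0,0,-0.5,0,0,0],[0,0,0,0,0,0],[0,0,0,0,0,0]]'
```

```text
time: 28.82
tool_pos: [0.5325, -0.3026, 0.1624]
orientation: [-0.171, -3.133, -0.003]
force: [0.3, 0.1, -0.9]
opening: 0.0617
time: 29.15
tool_pos: [0.5327, -0.3026, 0.162]
orientation: [-0.17, -3.134, -0.003]
force: [-0.6, 0.6, 0.8]
opening: 0.062
```

```bash
python3 -m jog '[[0,0,-0.5,0,0,0],[0,0,0,0,0,0],[0,0,0,0,0,0]]'; python3 -m jog '[[0,0,0,0,0,0],[0,0,0,0,0,0],[0,0,0,0,0,0],[0,0,0,0,0,0],[0,0,0,0,0,0],[0,0,0,0,0,0]]' 0; python3 -m jog '[[0,0,8,0,0,0],[0,0,25,0,0,0],[0,0,35,0,0,0],[0,0,35,0,0,0],[10,0,0,0,0,0],[20,0,0,0,0,0],[0,0,0,0,0,0],[0,0,0,0,0,0],[0,0,0,0,0,0],[0,0,0,0,0,0]]' ; python3 - <<'E'
from h import *; import pickle
s=manip.state(); im=manip.read_camera('wrist'); cv2.imwrite('pics/w14.png',im[:,:,::-1]); pickle.dump(s,open('w14.pkl','wb'))
for n in ('scene','top'):
  im=manip.read_camera(n); cv2.imwrite(f'pics/{n}14.png',im[:,:,::-1]); 
cv2.imwrite('pics/s14c.png',cv2.resize(cv2.imread('pics/scene14.png')[180:320,170:290],None,fx=4.2,fy=4.2,interpolation=cv2.INTER_CUBIC))
E
```

```text
time: 29.4
tool_pos: [0.5327, -0.3026, 0.1619]
orientation: [-0.171, -3.134, -0.002]
force: [-1.6, -0.3, 4.2]
opening: 0.062
time: 29.9
tool_pos: [0.5325, -0.3025, 0.1607]
orientation: [-0.17, -3.133, -0.004]
force: [0.4, 0.6, 0.5]
opening: 0.0935
time: 30.73
tool_pos: [0.5618, -0.3025, 0.2636]
orientation: [-0.171, -3.132, -0.004]
force: [-0.4, 0.3, -0.2]
opening: 0.094
```

View pics/s14c.png

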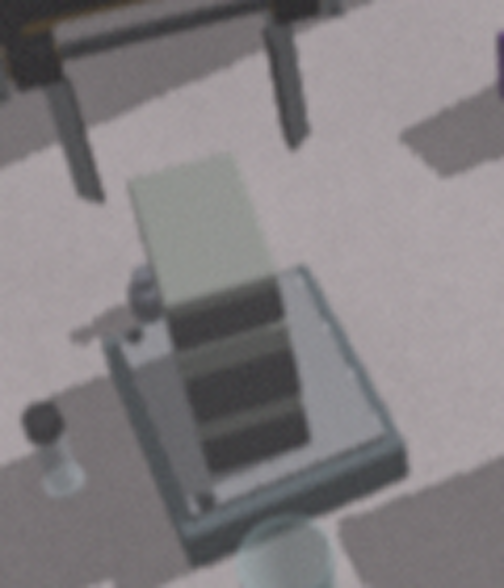

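View pics/w14.png

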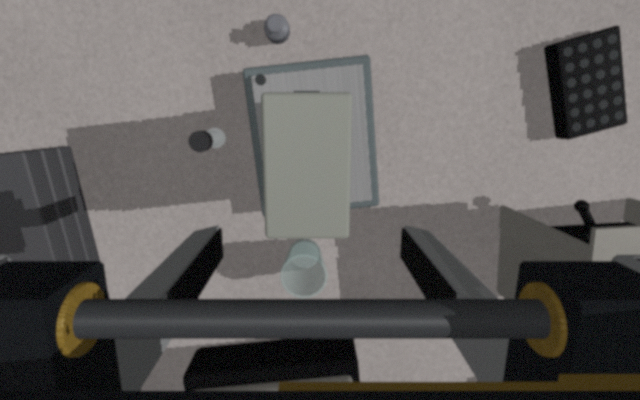

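```bash
python3 - <<'E'
from h import *; import pickle
s=pickle.load(open('w14.pkl','rb')); print(s['tool_pos'],s['force'])
im=cv2.imread('pics/w14.png'); c=cam('wrist',s)
for th in (4,5,6): print(glid(im,c,(230,60,400,240),.194,th))
S=cam('scene')
def corners(c,yaw,z):
    R=np.array([[np.cos(yaw),-np.sin(yaw)],[np.sin(yaw),np.cos(yaw)]])
    return [np.r_[np.array(c)+R@np.array(k),z] for k in((.052,.031),(.052,-.031),(-.052,.031))]
for z in (.04,.09,.154,.194): print(z,((proj(S,corners((.5333,-.302),-.108,z))-[170,180])*4.2).round())
E
```

```text
[ 0.56180826 -0.3024929   0.26356553] [-0.35088043  0.25680657 -0.20266389]
(array([ 534.3, -300.4]), array([102.,  61.]), -6.25)
(array([ 533.9, -300.3]), array([101.3,  60.8]), -6.25)
(array([ 534.2, -300.5]), array([100.9,  59.2]), -5.96)
0.04 [[310. 444.]
 [207. 478.]
 [267. 321.]]
0.09 [[299. 392.]
 [192. 426.]
 [255. 268.]]
0.154 [[285. 319.]
 [172. 354.]
 [240. 195.]]
0.194 [[275. 270.]
 [159. 305.]
 [230. 146.]]
```

```bash
python3 -c "
from workcell import manip
print(manip.close_job())"
```

```text
the job is handed in; nothing more can be done
None
```

I touched the toggle, built the column, and handed the job in at about 31 s of the 72 s allowed. The hand-in gives no verdict, so the results below rest on my own checks.

- **Toggle:** it was already on. I swept the shut fingers from the robot's left and met nothing on the off side. They then hit a rigid stop on the on side at up to about 14.6 N, against the 25 N limit. I backed away to the left and left it on. Later wrist pictures show the lever leaning to the on side.
- **Column:** I placed the tall box on the base box, then the low box on the tall one, releasing each after contact.

| Box | Centre x, y in the wrist camera (mm) | Yaw (degrees) |
|---|---|---|
| Base (measured before stacking) | (533.1, -300.3) | -6.2 |
| Tall | (535.0, -300.1) | -6.2 |
| Low | (534.2, -300.4) | -6.2 |

Neighbouring boxes are about 2 mm off centre at most, against 6 mm allowed. In the scene camera's last picture the column stands upright with flush edges and the gripper clear. In the last pictures the things around the plate stand where they stood.

**Checks that disagreed or failed:**
- **Wrist camera:** it shows a sideways offset of about 2.7 mm, judged from the held boxes, so I aligned by relative measurements.
- **Top camera:** its colour mask failed on the stacked lid, so it gave no second measurement of the tall box.
- **Base box:** I did not measure its position again after stacking, but the scene camera shows it where expected.

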